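Rod-check the tube adapters and load the incubator

ROBOT

A 7-joint arm with a two-finger parallel gripper is mounted at the origin on the work surface. World frame = base frame: x ahead of the robot, y to its left, z up, the work surface at z = 0. Lengths are in m, angles in rad, forces in N, time in s.
With the tool pointing down it reaches from about 0.425 to 0.925 m from the base axis. Payload 6.8 kg.
Tool frame: the origin (TCP) lies on the front face of the gripper's body, between the roots of the fingers; the fingertips stand 73 mm ahead of it and the grasp point (between the pads) lies 54 mm ahead of it (env.nose_length is the distance from the TCP to the fingertips, in m); z points along the fingers, y is the line along which they close (so a half turn about z gives the same grasp; the last joint's range is limited). The gripper opens to 85 mm and grips with 20 to 120 N. Pads are 22 mm wide; open, the fingers measure 114 mm over their backs; the gripper's body (76 mm by 85 mm) begins 54 mm behind the grasp point. The pads swing forward as they close: fully open they stand 13 mm farther back than shut.
Start: joints at [1.191, 0.477, 0.022, 1.555, -0.011, 1.109, -0.083], TCP at [0.181, -0.65, 0.304] pointing down, gripper open.
Joint ranges: [-2.96, 2.96], [-0.34, 2.1], [-1.41, 1.46], [0.24, 2.44], [-1.37, 4.51], [0.17, 1.92], [-2.96, 2.96]. Speed limits (rad/s): [2.39, 2.39, 3.14, 3.14, 3.14, 3.14, 3.14].

INTERFACE

Orientations are given as a unit quaternion [w, x, y, z].
In Python, from cell import env, kin, camera, calibration, job gives the robot as it stands. The module is installed in compiled form; this text tells all that it offers. Calls block until the motion is done:
- env.reach(position, orientation): joint-space move of the TCP to a pose.
- env.movel(position, velocity=0.15, rot=None, stop_force=None): straight line of the TCP; rot=None keeps the orientation; velocity is the mean speed in m/s. With stop_force (N) it stops when the force on the tool has changed by that much, and returns True; else False.
- env.goto_joints(angles): joint-space move.
- env.grip(opening, f_grip=None): finger opening in m; f_grip is the grip in N (None keeps the last); returns when the fingers have stopped.
- env.dwell(seconds).
- kin.inverse_kinematics(position, orientation): joint angles nearest the present ones, or None.
- env.get_state(): the state.
- camera(name): name is "scene" or "top" or "wrist"; returns (picture, depth): 480x640x3 uint8, blue, green, red; 480x640 float32, m along the optical axis (not along the pixel's ray), 0 where there is no reading.
- calibration(name): a dict with "fx", "fy", "cx", "cy" (pixels), "rvec" (rotation vector, rad) and "tvec" (3), from world to camera coordinates, as OpenCV has them. Camera axes: x right, y down, z forward; pixel columns grow to the right and rows downward; lengths in m; the calibration is good to about 2 mm. The wrist camera is an equidistant fisheye: a pixel r from the principal point sees the ray r / f radians off the axis. A picture is of the moment at which its call begins: read the wrist's pose just before it. calibration takes no time and is no camera call; for the wrist camera it gives the pose at the moment of the call.
A pose or a line that the arm cannot do raises env.PlanningError and nothing moves.
- job.job_done(): hands the job in; it is judged then, once.
The state is a dict: "time": time; "qpos": joint angles; "joint_velocities": joint speeds; "joint_torque": joint torques, N m; "tcp_pos": TCP position; "orientation": TCP orientation; "force": force on the tool from outside, world axes, zero at the start; "torque": the same for the moment, N m; "opening": finger opening in m; "gripper_force": force on a finger pad.
Only numpy, scipy, OpenCV 4.12 (cv2) and the standard library are available. Lean on these libraries where they do the work, as an engineer would, in place of code of your own. Each camera call takes 0.05 s, during which the arm holds its last target. There are 200 camera calls.

TASK

Working along the mat from the incubator's side to the tray's side, let the steel test rod from the green rack down the bore of each aluminium tube adapter in turn, right down, to tell which still have a bottom and which are open right through. Stand the sound ones upright on the floor of the incubator's chamber and the bottomless ones upright in the white returns tray, and hang the rod back in its hole in the rack. Once the sound ones are in, push the incubator's door shut until it seats on its catch; leave the jar and the marker where they are.

Things in the scene. Friction and masses are not known exactly. Their poses are not given: they have to be found in the camera images.
- adapter_1a: tube adapter, first place from the incubator's side (+y): plain square aluminium block 48 x 48 x 60 mm high, 0.3 kg, a 20 mm bore down its middle. Sound: bore ends on a black rubber pad 38 mm below the top. Bottomless: bore open right through (60 mm) to the black mat. All are alike outside; 4 or 5 stand on the mat at a start, the others read None. Origin: centre of underside, z up.
- adapter_1b: may stand in the first place instead of adapter_1a (of an a and a b of one number, one at most is there): just like it outside, sound or bottomless; origin: centre of its underside, z up. None if absent.
- adapter_2a: tube adapter just like adapter_1a outside (48 x 48 x 60 mm high, 20 mm bore), sound or bottomless, second of the five places along the mat from the incubator's side; origin: centre of its underside, z up.
- adapter_3a: tube adapter just like adapter_1a outside (48 x 48 x 60 mm high, 20 mm bore), sound or bottomless, third of the five places along the mat from the incubator's side; origin: centre of its underside, z up. None if absent.
- adapter_3b: tube adapter just like adapter_1a outside (48 x 48 x 60 mm high, 20 mm bore), sound or bottomless, third of the five places along the mat from the incubator's side; origin: centre of its underside, z up. None if absent.
- adapter_4a: tube adapter just like adapter_1a outside (48 x 48 x 60 mm high, 20 mm bore), sound or bottomless, fourth of the five places along the mat from the incubator's side; origin: centre of its underside, z up. None if absent.
- adapter_5a: tube adapter just like adapter_1a outside (48 x 48 x 60 mm high, 20 mm bore), sound or bottomless, fifth of the five places along the mat from the incubator's side; origin: centre of its underside, z up. None if absent.
- rod: steel test rod, 0.12 kg: round shank 12 mm thick and 75 mm long, its tip slightly tapered, under a square black plastic handle 26 x 26 x 50 mm high (75 to 125 mm above the tip). Origin: the tip's end, z up towards the handle. It starts hanging upright in the rack's hole by the handle's shoulder, tip 5 mm above the table.
- rack_hole (a point): mouth centre of the free 18 mm through-hole in the top of the green tube rack (fixed, 70 x 150 mm, 80 mm high); hole 45 mm off the rack's centre towards its -y end. Capped tubes at the other end stand 18 mm above the rack. z up, axes along the rack's sides.
- mat: black rubber work mat, fixed, 360 x 330 mm, 2 mm thick; origin: centre of its underside, on the table; y points to the incubator's side. The five places are 58 mm apart along y.
- tray_in (a point): centre of the inner floor of the returns tray: white open tray, fixed, inside 225 mm along its x and 160 mm along its y, its walls 40 mm above the floor (floor 5 mm above the table). Axes along the tray's sides.
- chamber (a point): centre of the flat chamber floor of the white dry-bath incubator (fixed), 45 mm above the table. Chamber inside: 290 mm along this frame's x, 131 mm along its y, open on top, rim 71 mm above this floor. x runs along the hinge towards the control end with the display, y from the catch side to the hinge side, z up.
- door_hinge (a point): middle of the hinge line of the incubator's door, which runs along the chamber's x axis on its +y side, 118 mm above the table and 87.5 mm from the chamber's centre line. The casing is 175 mm wide along y; its control end is 120 mm high and reaches 240 mm from the chamber's centre along +x.
- door_edge (a point): point on the door's outer (top) face, midway along it, 165 mm from the hinge line and 17 mm short of the free edge; with the door shut it lies 130 mm above the table. Moves with the door. A keeper tongue 60 mm wide hangs 34 mm below the door's underside at the middle of the free edge, so with the door upright it juts out towards the chamber, 0.31 m above the table.
- door (a joint): angle of the incubator's glass door (330 x 182 x 12 mm, 0.35 kg), rad: 0 shut flat on the rim, 1.57 upright at the hinge side. The hinge holds it near upright (to 1.85); below about 1.2 it sinks by itself and stops ajar, at 0.08, on the catch's spring roller (middle of the free edge). A push of 4 to 10 N down near that edge then takes it past the roller to 0, where it stays.
- jar: small capped jar, 48 mm across, 62 mm high, standing loose on the mat; not part of the job. Origin: centre of its underside.
- marker: marker pen, 135 mm long, lying on the mat, loose; not part of the job. Origin: its underside, near the middle.
There are look-alikes about, which are no part of the job. What is shaped like the adapter_3a but blue or orange is not meant.

How it is judged:
On the way, in this order (a step that is already met when the one before it is completed fails the run):
1. the rod has been let down the bore of the adapter in the first place from the incubator's side, more than 30 mm below its top (x of rod in the frame of adapter_1a between -0.012 and 0.012 m and y of rod in the frame of adapter_1a between -0.012 and 0.012 m and z of rod in the frame of adapter_1a between -0.01 and 0.03 m and x of rod in the frame of adapter_1b between -0.012 and 0.012 m and y of rod in the frame of adapter_1b between -0.012 and 0.012 m and z of rod in the frame of adapter_1b between -0.01 and 0.03 m), for 0.1 s.
2. the rod has been let down the bore of the adapter in the second place from the incubator's side, more than 30 mm below its top (x of rod in the frame of adapter_2a between -0.012 and 0.012 m and y of rod in the frame of adapter_2a between -0.012 and 0.012 m and z of rod in the frame of adapter_2a between -0.01 and 0.03 m), for 0.1 s.
3. the rod has been let down the bore of the adapter in the third place from the incubator's side, more than 30 mm below its top (x of rod in the frame of adapter_3a between -0.012 and 0.012 m and y of rod in the frame of adapter_3a between -0.012 and 0.012 m and z of rod in the frame of adapter_3a between -0.01 and 0.03 m and x of rod in the frame of adapter_3b between -0.012 and 0.012 m and y of rod in the frame of adapter_3b between -0.012 and 0.012 m and z of rod in the frame of adapter_3b between -0.01 and 0.03 m), for 0.1 s.
4. the rod has been let down the bore of the adapter in the fourth place from the incubator's side, more than 30 mm below its top (x of rod in the frame of adapter_4a between -0.012 and 0.012 m and y of rod in the frame of adapter_4a between -0.012 and 0.012 m and z of rod in the frame of adapter_4a between -0.01 and 0.03 m), for 0.1 s.
5. the rod has been let down the bore of the adapter in the fifth place from the incubator's side, more than 30 mm below its top (x of rod in the frame of adapter_5a between -0.012 and 0.012 m and y of rod in the frame of adapter_5a between -0.012 and 0.012 m and z of rod in the frame of adapter_5a between -0.01 and 0.03 m), for 0.1 s.
6. all the sound adapters stand upright on the chamber floor (x of adapter_1a in the frame of chamber between -0.13 and 0.13 m and y of adapter_1a in the frame of chamber between -0.055 and 0.055 m and z of adapter_1a in the frame of chamber between -0.006 and 0.01 m and angle between each of adapter_1a, adapter_2a, adapter_3b's own z axis and vertical below 0.12 rad and linear speed of each of adapter_1a, adapter_2a, adapter_3b below 0.02 m/s and x of adapter_2a in the frame of chamber between -0.13 and 0.13 m and y of adapter_2a in the frame of chamber between -0.055 and 0.055 m and z of adapter_2a in the frame of chamber between -0.006 and 0.01 m and x of adapter_3b in the frame of chamber between -0.13 and 0.13 m and y of adapter_3b in the frame of chamber between -0.055 and 0.055 m and z of adapter_3b in the frame of chamber between -0.006 and 0.01 m), for 0.2 s.
7. the door is shut on its catch (value of joint door below 0.03 rad), for 0.2 s.
At the end, for the whole second after the job is handed in: every adapter with a bottom stands upright on the incubator's chamber floor and every bottomless one upright on the returns tray's floor (within 7 degrees, not stacked), at rest; the rod hangs upright in the rack's hole, handle shoulder on the rack; the door is seated on its catch (below 0.03 rad) (all of step 6 and x of adapter_1b in the frame of tray_in between -0.105 and 0.105 m and y of adapter_1b in the frame of tray_in between -0.07 and 0.07 m and z of adapter_1b in the frame of tray_in between -0.006 and 0.01 m and angle between each of adapter_1b, adapter_3a, adapter_4a, adapter_5a's own z axis and vertical below 0.12 rad and linear speed of each of adapter_1b, adapter_3a, adapter_4a, adapter_5a, rod below 0.02 m/s and x of adapter_3a in the frame of tray_in between -0.105 and 0.105 m and y of adapter_3a in the frame of tray_in between -0.07 and 0.07 m and z of adapter_3a in the frame of tray_in between -0.006 and 0.01 m and x of adapter_4a in the frame of tray_in between -0.105 and 0.105 m and y of adapter_4a in the frame of tray_in between -0.07 and 0.07 m and z of adapter_4a in the frame of tray_in between -0.006 and 0.01 m and x of adapter_5a in the frame of tray_in between -0.105 and 0.105 m and y of adapter_5a in the frame of tray_in between -0.07 and 0.07 m and z of adapter_5a in the frame of tray_in between -0.006 and 0.01 m and horizontal distance between rod and rack_hole below 0.007 m and z of rod in the frame of rack_hole between -0.082 and -0.066 m and angle between rod's own z axis and vertical below 0.1 rad and value of joint door below 0.03 rad); the robot touches nothing.
It fails at once if the jar or the marker is pushed more than 60 mm away, or the jar is knocked over (distance of any of jar, marker from where it was at the start of the episode above 0.06 m or angle between jar's own z axis and vertical above 0.6 rad).
Of adapter_1a, adapter_1b only 1 to 1 are there at a start; the rules pass over those that are not, and their reading is None.
Of adapter_3a, adapter_3b only 1 to 1 are there at a start; the rules pass over those that are not, and their reading is None.
Of adapter_4a, adapter_5a only 1 to 2 are there at a start; the rules pass over those that are not, and their reading is None.
At some moment in a run one of adapter_1a, adapter_1b, adapter_2a, adapter_3a, adapter_3b, adapter_4a, adapter_5a may be knocked a few centimetres aside while the robot is not near it.
It also fails if it takes over 210 s, if anything falls off the work surface, if the arm or the gripper's body presses on something with over 40 N, if the wrist force passes 120 N, or if a joint passes its speed limit or range.

## Working session

There is one attempt and no reset: what is moved stays moved. The work goes in short steps, each a Python script; the robot and the scene stay as the last script left them, time stands still between calls to the robot, and variables do not carry over. Pictures are saved under pics/ and viewed, at most 14 in all, crops included, and the job is handed in when it is done.

```bash
mkdir -p pics; ls; python3 - <<'E'
from cell import env,camera,calibration
import cv2,numpy as np
for n in("scene","top"):
    p,d=camera(n); cv2.imwrite(f"pics/{n}0.png",p); np.savez(f"{n}0.npz",p=p,d=d); print(n,calibration(n))
print(calibration("wrist")); print(env.get_state())
E
```

```text
pics
scene {'fx': 602.9808933756395, 'fy': 602.9808933756395, 'cx': 326.925089120875, 'cy': 246.32078513081643, 'rvec': array([ 1.80850353,  1.43871703, -0.75573841]), 'tvec': array([-0.10314384, -0.17376235,  1.62524992])}
top {'fx': 458.88790764654357, 'fy': 458.88790764654357, 'cx': 319.67220534938565, 'cy': 236.10856457040964, 'rvec': array([ 2.16821139, -2.17488515,  0.08839756]), 'tvec': array([0.00938904, 0.45964322, 1.01146961])}
{'fx': 371.64829954431775, 'fy': 371.64829954431775, 'cx': 320.7032910073707, 'cy': 236.77882576078784, 'rvec': array([-2.29645784,  1.74301256,  0.27562955]), 'tvec': array([-0.67334406, -0.03980369,  0.3810783 ])}
{'time': 0.1, 'qpos': array([ 1.19089644,  0.47764656,  0.0223799 ,  1.55632518, -0.01149516,
        1.10929797, -0.08310651]), 'joint_velocities': array([ 0.00118433, -0.00044088,  0.00041473, -0.0030865 , -0.00058413,
        0.00079366,  0.00051751]), 'joint_torque': array([ 4.71894295e-03, -5.97764003e+01,  1.61399793e+00, -2.81953561e+01,
        1.28327811e-02,  5.07337827e-03, -1.45438797e-06]), 'tcp_pos': array([ 0.18108276, -0.6498389 ,  0.30308267]), 'orientation': array([-7.55437898e-04,  9.90780670e-01,  1.35473484e-01, -1.69425763e-04]), 'force': array([ 0.08613573,  0.69660001, -0.20938333]), 'torque': array([-0.01324491,  0.00959045, -0.02021334]), 'gripper_force': 0.0, 'opening': 0.08552866922217978}
```

View pics/top0.png

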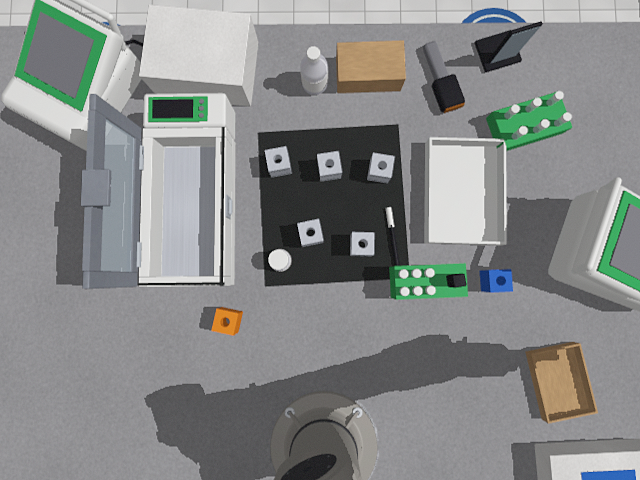

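View pics/scene0.png

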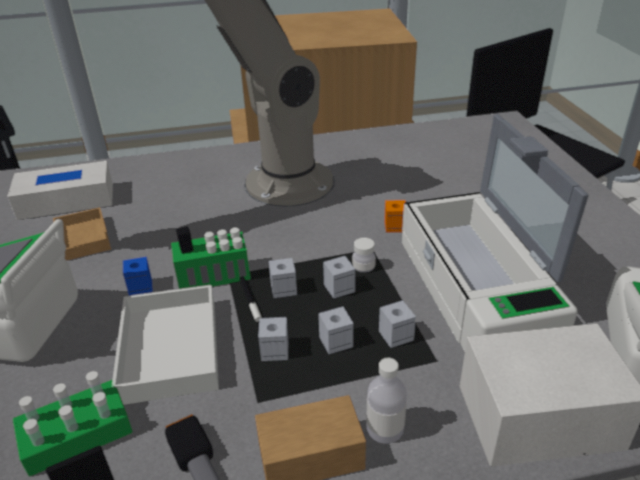

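Top view: the five adapters show at (277,162), (310,233), (329,165), (362,244) and (381,167), the jar at (279,260) and the marker at (391,225). The rod handle is at (456,281) in the green rack, the tray at (466,190), and the incubator at left with its door upright. I'll build world points from depth next.

```bash
cat > h.py <<'E'
import cv2,numpy as np
from cell import env,kin,camera,calibration,job
def world(name,d,c=None):
    c=c or calibration(name); R=cv2.Rodrigues(c["rvec"])[0]
    v,u=np.mgrid[0:480,0:640]; x=(u-c["cx"])/c["fx"]; y=(v-c["cy"])/c["fy"]
    if name=="wrist":
        r=np.hypot(x,y)+1e-9; t=np.tan(np.minimum(r,1.5)); x,y=x/r*t,y/r*t
    P=np.stack([x*d,y*d,d],-1)-c["tvec"]
    return P@R
def rects(mask,W,z,amin,k=3):
    """plan-view min-area rects (m) of the connected blobs of mask"""
    m=cv2.morphologyEx(mask.astype(np.uint8),cv2.MORPH_OPEN,np.ones((k,k)))
    n,l=cv2.connectedComponents(m); out=[]
    for i in range(1,n):
        q=W[l==i][:,:2].astype(np.float32)
        if len(q)<amin: continue
        (c,s,a)=cv2.minAreaRect(q); a=(a+45)%90-45
        out.append((np.round(c,4),np.round(s,4),round(a,1),round(float(np.median(W[l==i][:,2])),4),len(q)))
    return out
E
python3 - <<'E'
from h import *
f=np.load("top0.npz"); p=f["p"].astype(int);d=f["d"]; W=world("top",d); ok=d>0
X,Y,Z=W[...,0],W[...,1],W[...,2]; sat=p.max(-1)-p.min(-1)
def show(t,m,a,k=3):
    print(t); [print("  ",*r) for r in rects(m&ok,W,0,a,k)]
show("adapters",(Z>.055)&(Z<.069)&(abs(Y)<.25)&(X>.35)&(X<.85),80)
green=(p[...,1]>p[...,2]+40)&(p[...,1]>p[...,0]+30)
show("rack",(Z>.07)&(Z<.088)&(Y<-.1)&(X<.55)&(X>.35),80,2)
show("rod",(Z>.115)&(Z<.145)&(Y<-.1)&(X<.55)&(X>.3),20,2)
show("tray floor",(Z>-.003)&(Z<.012)&(p.min(-1)>150)&(Y<-.1),300)
show("tray rim",(Z>.04)&(Z<.05)&(Y<-.18)&(X>.45)&(X<.8),30,1)
show("chamber floor",(Z>.038)&(Z<.052)&(Y>.15)&(X>.3)&(X<.85),300)
show("rim",(Z>.108)&(Z<.128)&(Y>.1)&(X>.3)&(X<.9),100)
m=(Z>.13)&(Y>.2)&(Y<.7)&(X>.35)&(X<.78)&ok
for a in np.arange(.13,.36,.02):
    q=m&(abs(Z-a-.01)<.01)
    if q.sum()>5: print(round(a+.01,2),np.percentile(Y[q],[5,50,95]).round(3),np.percentile(X[q],[2,98]).round(3))
show("marker",(Z>.004)&(Z<.03)&(Y<-.05)&(Y>-.2)&(X>.4)&(X<.7)&(p.min(-1)>120),10,1)
show("mat",(Z<.01)&(p.max(-1)<45)&(abs(Y)<.25)&(X>.35)&(X<.85),300)
for u,v in((462,281),(277,162),(310,233),(185,190),(466,190)): print(u,v,W[v,u].round(4))
E
```

```text
adapters
   [0.6268 0.1014] [0.0492 0.0479] 10.6 0.0618 426
   [ 0.6157 -0.0129] [0.049  0.0478] 8.8 0.0617 427
   [ 0.6112 -0.1282] [0.0483 0.0487] -8.9 0.0619 429
   [0.4651 0.0292] [0.0481 0.048 ] 11.6 0.062 431
   [ 0.4398 -0.0837] [0.0477 0.0459] -0.7 0.0618 420
   [0.4057 0.0982] [0.0412 0.0409] -0.9 0.064 317
rack
   [ 0.4543 -0.5267] [0.0294 0.1912] -13.7 0.0842 353
   [ 0.3676 -0.1636] [0.044  0.3262] 1.7 0.08 1070
rod
   [ 0.3753 -0.5002] [0.025  0.0073] -30.2 0.1299 27
   [ 0.3584 -0.1498] [0.2987 0.0269] -0.3 0.1293 192
   [ 0.3467 -0.5917] [0.1022 0.0234] -21.5 0.1316 261
tray floor
   [ 0.561 -0.31 ] [0.1265 0.2227] -1.9 0.0048 5107
tray rim
   [ 0.5942 -0.3878] [0.2798 0.3854] 17.0 0.0446 2833
   [ 0.4999 -0.5416] [0.0056 0.1041] -23.4 0.0448 90
chamber floor
   [0.5158 0.2989] [0.2909 0.1169] 0.5 0.0458 6827
rim
   [0.8436 0.2726] [0.2207 0.1331] -5.8 0.1199 5923
   [0.8016 0.4431] [0.013  0.1198] -23.0 0.1151 326
   [0.7272 0.589 ] [0.1942 0.0837] -23.4 0.1177 2799
   [0.552  0.2897] [0.4041 0.1797] 0.4 0.1174 7810
0.14 [0.377 0.465 0.561] [0.371 0.778]
0.16 [0.378 0.382 0.385] [0.357 0.777]
0.18 [0.379 0.383 0.385] [0.356 0.671]
0.2 [0.38  0.384 0.385] [0.356 0.671]
0.22 [0.381 0.384 0.386] [0.356 0.671]
0.24 [0.381 0.385 0.387] [0.357 0.672]
0.26 [0.381 0.384 0.387] [0.353 0.673]
0.28 [0.382 0.383 0.385] [0.355 0.672]
0.3 [0.382 0.387 0.395] [0.356 0.672]
0.32 [0.351 0.372 0.393] [0.486 0.543]
marker
   [ 0.5049 -0.1505] [0.0453 0.0127] 5.4 0.0131 103
mat
   [0.6143 0.0336] [0.0558 0.0441] 7.9 0.002 416
   [ 0.6129 -0.0888] [0.0563 0.0568] -3.2 0.0019 428
   [0.4621 0.0765] [0.06   0.0408] 11.9 0.0018 418
   [ 0.4421 -0.0383] [0.0414 0.0487] -0.3 0.0021 414
   [ 0.378  -0.1175] [0.0596 0.0296] -0.2 0.0018 349
462 281 [ 0.3593 -0.2757  0.1295]
277 162 [0.6287 0.1045 0.0256]
310 233 [0.4663 0.0296 0.0254]
185 190 [0.5613 0.3066 0.0452]
466 190 [ 0.567  -0.3296  0.0014]
```

```bash
cat >> h.py <<'E'
def q(deg):
    a=np.radians(deg)/2; return np.array([0,np.cos(a),np.sin(a),0])
def tool(): # camera centre, world
    c=calibration("wrist"); return -cv2.Rodrigues(c["rvec"])[0].T@c["tvec"]
def adapters(name="wrist"):
    c=calibration(name); p,d=camera(name); W=world(name,d,c); Z=W[...,2]
    r=rects((d>0)&(Z>.055)&(Z<.069),W,0,60)
    return [x for x in r if min(x[1])>.040 and max(x[1])<.056],p,W
E
python3 - <<'E'
from h import *
f=np.load("top0.npz"); p=f["p"].astype(int);d=f["d"]; W=world("top",d); ok=d>0
X,Y,Z=W[...,0],W[...,1],W[...,2]
def show(t,m,a,k=3):
    print(t); [print("  ",*r) for r in rects(m&ok,W,0,a,k)]
show("rod",(Z>.12)&(Z<.14)&(Y<-.22)&(Y>-.35)&(X<.45)&(X>.3),20,2)
show("rack",(Z>.07)&(Z<.088)&(Y<-.12)&(Y>-.33)&(X<.45)&(X>.3)&(p[...,1]>p[...,2]+30),80,1)
show("tray rim",(Z>.04)&(Z<.05)&(Y<-.2)&(Y>-.42)&(X>.42)&(X<.7)&(p.min(-1)>90),100,1)
for x in (.61,.627,.465,.4398):pass
for c in ((.6268,.1014),(.4651,.0292),(.6157,-.0129),(.4398,-.0837),(.6112,-.1282)):
    m=ok&(np.hypot(X-c[0],Y-c[1])<.012)&(Z<.055); print(c,np.percentile(Z[m],[0,10,50]).round(3),m.sum())
print("cam-tcp",tool()-env.get_state()["tcp_pos"],cv2.Rodrigues(calibration("wrist")["rvec"])[0][2])
for pos,a in (([.36,-.272,.3],90),([.36,-.272,.3],-90),([.627,.1,.3],90),([.415,.285,.134],0),([.44,-.084,.2],90),([.44,-.084,.1],0)):
    k=kin.inverse_kinematics(pos,q(a)); print(pos,a,None if k is None else k.round(2))
E
```

```text
rod
   [ 0.3584 -0.1498] [0.2987 0.0269] -0.3 0.1295 179
rack
   [ 0.3585 -0.2246] [0.0697 0.151 ] 2.4 0.0798 1683
tray rim
   [ 0.5591 -0.3191] [0.1733 0.2373] -2.1 0.0445 986
(0.6268, 0.1014) [0.021 0.023 0.03 ] 56
(0.4651, 0.0292) [0.019 0.022 0.025] 62
(0.6157, -0.0129) [-0.001  0.002  0.026] 55
(0.4398, -0.0837) [-0.003  0.     0.004] 62
(0.6112, -0.1282) [0.    0.004 0.028] 58
cam-tcp [0.07565567 0.02145034 0.0702944 ] [-0.29489295 -0.07982032 -0.95219056]
[0.36, -0.272, 0.3] 90 [ 0.9   0.14 -0.43  2.05  0.07  0.97  0.44]
[0.36, -0.272, 0.3] -90 [ 0.41  0.11  0.1   2.08 -0.01  0.96 -2.62]
[0.627, 0.1, 0.3] 90 [ 0.25  0.51 -0.71  1.62  0.36  1.14 -0.55]
[0.415, 0.285, 0.134] 0 [-0.09  0.57 -0.8   2.05  0.6   0.76 -2.83]
[0.44, -0.084, 0.2] 90 [ 0.55  0.3  -0.57  2.15  0.24  0.75 -0.18]
[0.44, -0.084, 0.1] 0 [ 0.25  0.45 -0.23  2.22  0.22  0.49 -1.73]
```

```bash
python3 - <<'E'
from h import *
env.reach([.36,-.27,.30],q(92.4))
c=calibration("wrist"); p,d=camera("wrist"); W=world("wrist",d,c); X,Y,Z=np.moveaxis(W,-1,0)
cv2.imwrite("pics/w1.png",p)
r=rects((d>0)&(Z>.12)&(Z<.14)&(np.hypot(X-.36,Y+.27)<.04),W,0,30); print(r)
print(rects((d>0)&(Z>.073)&(Z<.087)&(p[...,1].astype(int)>p[...,2].astype(int)+30),W,0,100))
env.grip(.05)
x,y=r[0][0]
env.movel([x,y,.18]); print(env.movel([x,y,.161],velocity=.05,stop_force=8))
env.grip(.0,30); s=env.get_state(); print(s["opening"],s["gripper_force"],s["time"],s["force"])
E
```

```text
[(array([ 0.3616, -0.2703]), array([0.0257, 0.0269]), 9.3, 0.13, 1420)]
[(array([ 0.3597, -0.2258]), array([0.0705, 0.1506]), 2.2, 0.0803, 11360)]
False
0.0274138463716876 28.698681509122252 3.9417 [-0.85356214  0.5887355   2.79549474]
```

View pics/w1.png

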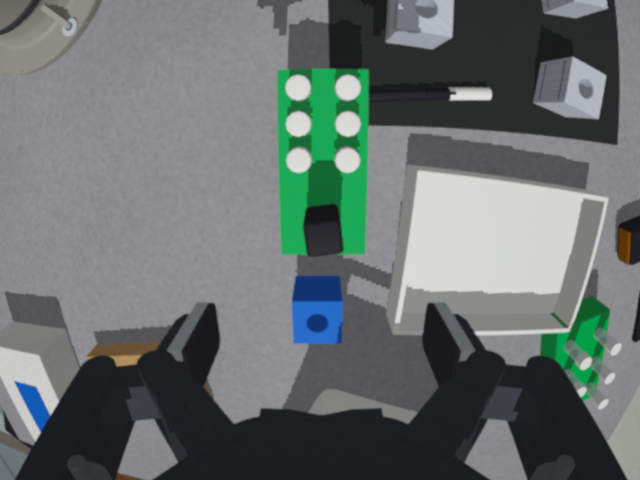

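Wrist view: the rod handle was at (323,230) in the rack, with the six capped tubes at (298–348, 88–160) and the blue look-alike at (317,310). The rod is now gripped at 27 mm. Next I'll lift it and sound place 1.

```bash
cat >> h.py <<'E'
def probe(x,y,hover=.25,tag=None):
    env.reach([x,y,hover],q(90))
    for k in range(2):
        r,p,W=adapters(); 
        if tag and k==0: cv2.imwrite(f"pics/{tag}.png",p)
        r=[a for a in r if np.hypot(a[0][0]-x,a[0][1]-y)<.065]
        print("seen",r)
        if not r: return None
        a=min(r,key=lambda a:np.hypot(a[0][0]-x,a[0][1]-y)); mv=np.hypot(*(a[0]-[x,y])); x,y=map(float,a[0])
        env.movel([x,y,hover])
        if mv<.006: break
    env.movel([x,y,.156+.068],velocity=.1)
    hit=env.movel([x,y,.156-.004],velocity=.05,stop_force=6)
    env.dwell(.2); s=env.get_state(); tip=s["tcp_pos"][2]-.156
    print("PROBE",round(x,4),round(y,4),"hit",hit,"tip",round(tip,4),"F",s["force"].round(1),"open",round(s["opening"],4),"t",round(s["time"],1))
    env.movel([x,y,hover],velocity=.2)
    return tip
E
python3 - <<'E'
from h import *
env.movel([.3616,-.2703,.275],velocity=.12)
print(env.get_state()["opening"])
env.reach([.5,-.05,.27],q(90))
probe(.6268,.1014,tag="p1")
E
```

```text
0.027131024608731624
seen [(array([0.6279, 0.1009]), array([0.0486, 0.0486]), 10.9, 0.0622, 3388)]
PROBE 0.6279 0.1009 hit True tip 0.0231 F [2.6 0.8 2.8] open 0.0257 t 8.7
```

View pics/p1.png

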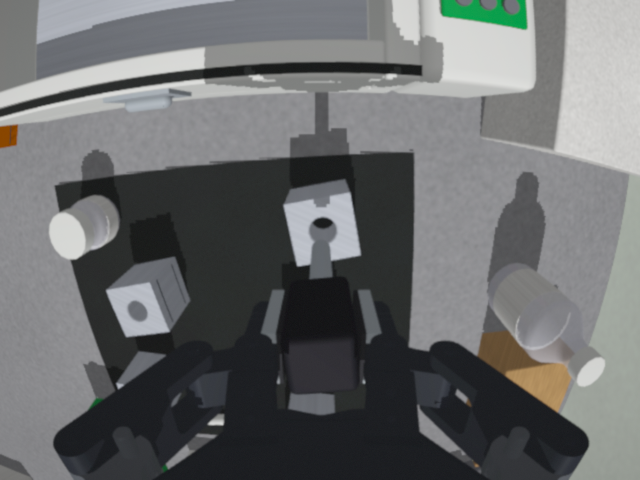

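The rod hangs straight over the bore at (322,228), and adapter 1 stopped the tip at 23 mm, so it is sound. I'll sound the rest in order.

```bash
python3 - <<'E'
from h import *
for c in ((.4651,.0292),(.6157,-.0129),(.4398,-.0837),(.6112,-.1282)):
    t=probe(*c)
    if t is None or t>.03: print("STOP"); break
E
```

```text
seen [(array([0.4666, 0.0284]), array([0.0488, 0.0491]), 11.5, 0.0622, 3367)]
PROBE 0.4666 0.0284 hit True tip 0.0226 F [-1.3  0.5  6.6] open 0.0257 t 11.8
seen [(array([ 0.6173, -0.0138]), array([0.0487, 0.0489]), 7.9, 0.0622, 3371)]
PROBE 0.6173 -0.0138 hit True tip 0.0007 F [-1.4 -0.3  6.2] open 0.0256 t 15.1
seen [(array([ 0.441 , -0.0853]), array([0.049, 0.048]), -1.5, 0.0622, 3364)]
PROBE 0.441 -0.0853 hit True tip 0.0006 F [0.1 0.8 5.3] open 0.0254 t 18.6
seen [(array([ 0.6129, -0.1289]), array([0.0487, 0.0488]), -9.3, 0.0622, 3381)]
PROBE 0.6129 -0.1289 hit True tip 0.0007 F [-0.1  0.1  5. ] open 0.0255 t 22.1
```

```bash
python3 - <<'E'
from h import *
env.movel([.55,-.129,.28])
env.reach([.3615,-.2705,.28],q(92.4))
env.movel([.3615,-.2705,.245],velocity=.1)
h=env.movel([.3615,-.2705,.158],velocity=.05,stop_force=7)
s=env.get_state(); print(h,s["tcp_pos"],s["force"].round(1))
E
```

```text
True [ 0.36151359 -0.27048635  0.16019218] [-0.1 -0.4  5.9]
```

```bash
cat >> h.py <<'E'
def pick_place(x,y,yaw,px,py,pyaw,floor,top=.28):
    best=min((0,180),key=lambda f:max(9 if (k:=kin.inverse_kinematics(P,q(a+f))) is None else abs(k[6]) for P,a in (([x,y,.1],yaw),([px,py,floor+.1],pyaw))))
    print("flip",best)
    env.reach([x,y,.25],q(yaw+best)); env.grip(.08)
    for k in range(3):
        r=[a for a in adapters()[0] if np.hypot(a[0][0]-x,a[0][1]-y)<.065]; print("seen",r)
        if not r: return False
        a=min(r,key=lambda a:np.hypot(a[0][0]-x,a[0][1]-y)); mv=np.hypot(*(a[0]-[x,y])); x,y=map(float,a[0])
        yaw=float(a[2]); env.reach([x,y,.25 if mv>.006 else .2],q(yaw+best))
        if mv<.006: break
    if env.movel([x,y,.096],velocity=.12,stop_force=10): print("HIT going down"); return False
    env.grip(0,45); s=env.get_state(); print("open",round(s["opening"],4),"gf",round(s["gripper_force"],1))
    if not .044<s["opening"]<.053: return False
    env.movel([x,y,top],velocity=.2); env.reach([px,py,top],q(pyaw+best))
    s=env.get_state(); print("held",round(s["opening"],4))
    env.movel([px,py,floor+.094+.02],velocity=.15)
    h=env.movel([px,py,floor+.094-.004],velocity=.04,stop_force=5)
    s=env.get_state(); print("placed",h,s["tcp_pos"].round(4),s["force"].round(1))
    env.grip(.057); env.dwell(.2); env.movel([px,py,top],velocity=.2); print("t",env.get_state()["time"])
    return True
E
python3 - <<'E'
from h import *
env.grip(.045); env.dwell(.3); env.movel([.3615,-.2705,.3],velocity=.15)
c=calibration("wrist"); p,d=camera("wrist"); W=world("wrist",d,c); X,Y,Z=np.moveaxis(W,-1,0)
print("rod",rects((d>0)&(Z>.115)&(Z<.145)&(np.hypot(X-.36,Y+.27)<.04),W,0,30))
env.reach([.5,-.05,.3],q(45))
print(pick_place(.6279,.1009,10.9,.61,.285,.5,.045))
p,d=camera("wrist"); cv2.imwrite("pics/c1.png",p)
E
```

```text
rod [(array([ 0.3617, -0.2704]), array([0.0255, 0.025 ]), 2.2, 0.13, 1436)]
flip 180
seen [(array([0.6269, 0.1003]), array([0.048 , 0.0482]), 10.5, 0.0624, 3772)]
open 0.0476 gf 47.4
held 0.0476
placed True [0.61   0.2849 0.1397] [-0.5 -0.6  6.1]
t 37.9333
True
```

View pics/c1.png

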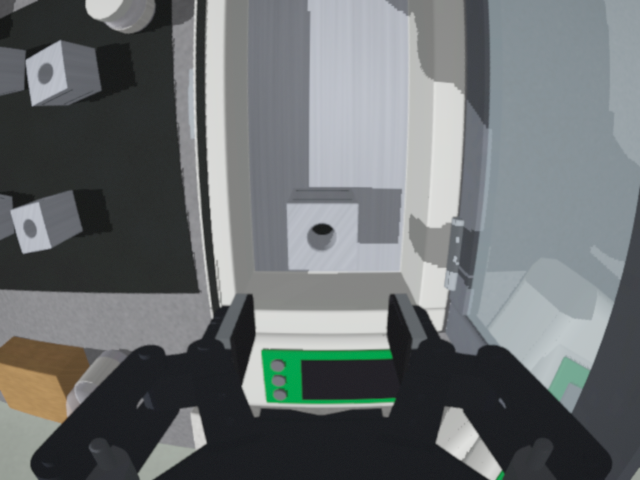

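Rod is seated with its top at 0.130. Adapter 1 stands upright on the chamber floor at (322,236). Now adapter 2 to the chamber, then 3, 4 and 5 to the tray.

```bash
python3 - <<'E'
from h import *
env.movel([.58,.2,.28])
ok=pick_place(.4659,.0288,11.5,.43,.285,.5,.045)
env.movel([.45,.15,.28])
t=np.array([.559,-.319]); a=np.radians(-2.1); ux=np.array([np.cos(a),np.sin(a)])
for (x,y,w),o in (((.6129,-.1289,-9.3),.072),((.6173,-.0138,7.9),0),((.441,-.0853,-1.5),-.072)):
    if not ok: print("STOP"); break
    P=t+o*ux; ok=pick_place(x,y,w,float(P[0]),float(P[1]),-2.1,.005,top=.25)
E
```

```text
flip 180
seen [(array([0.4666, 0.0283]), array([0.0486, 0.0481]), 11.4, 0.0624, 3765)]
open 0.0475 gf 46.8
held 0.0478
placed True [0.43   0.2849 0.1395] [-0.7 -1.   5.4]
t 46.5667
flip 0
seen [(array([ 0.6121, -0.1286]), array([0.0481, 0.0492]), -9.8, 0.0623, 3785)]
open 0.0475 gf 47.6
held 0.0474
placed True [ 0.6309 -0.3215  0.0997] [-1.2  0.6  5.6]
t 56.0917
flip 0
seen [(array([ 0.6168, -0.0137]), array([0.0488, 0.0481]), 8.7, 0.0622, 3800)]
open 0.0477 gf 47.6
held 0.0476
placed True [ 0.559  -0.3189  0.0997] [-1.8  2.1  6.2]
t 64.3917
flip 0
seen [(array([ 0.4409, -0.0851]), array([0.0482, 0.0487]), -1.8, 0.0622, 3777)]
open 0.0474 gf 46.6
held 0.0475
placed True [ 0.4871 -0.3163  0.0996] [-0.6  0.4  5.7]
t 72.2833
```

```bash
python3 - <<'E'
from h import *
env.reach([.45,-.05,.42],q(0)); env.grip(0)
p,d=camera("top"); cv2.imwrite("pics/top1.png",p); p,d=camera("scene"); cv2.imwrite("pics/scene1.png",p)
for P in ([.515,.3,.43],[.515,.445,.43],[.515,.445,.345],[.515,.28,.345],[.515,.222,.2]):
    for a in (0,180,90,-90):
        k=kin.inverse_kinematics(P,q(a)); print(P,a,None if k is None else k.round(2))
E
```

```text
[0.515, 0.3, 0.43] 0 [-1.2   0.3   0.74  1.62 -0.21  1.3  -2.  ]
[0.515, 0.3, 0.43] 180 [-0.89  0.26  0.32  1.6  -0.08  1.29  1.02]
[0.515, 0.3, 0.43] 90 [-1.35  0.36  0.97  1.63 -0.3   1.32 -0.33]
[0.515, 0.3, 0.43] -90 [ 0.19  0.49 -1.18  1.53  0.45  1.43  2.13]
[0.515, 0.445, 0.43] 0 [-1.22  0.46  0.62  1.41 -0.27  1.36 -2.16]
[0.515, 0.445, 0.43] 180 [-0.2   0.58 -0.99  1.33  0.48  1.48  0.42]
[0.515, 0.445, 0.43] 90 [-1.33  0.51  0.83  1.41 -0.37  1.38 -0.5 ]
[0.515, 0.445, 0.43] -90 [-0.12  0.66 -1.19  1.32  0.61  1.54  1.91]
[0.515, 0.445, 0.345] 0 [-1.21  0.51  0.6   1.52 -0.3   1.2  -2.13]
[0.515, 0.445, 0.345] 180 [-0.18  0.64 -0.99  1.44  0.54  1.34  0.37]
[0.515, 0.445, 0.345] 90 [-1.33  0.56  0.81  1.53 -0.42  1.23 -0.45]
[0.515, 0.445, 0.345] -90 [-0.1   0.73 -1.19  1.44  0.68  1.42  1.85]
[0.515, 0.28, 0.345] 0 [-1.21  0.37  0.79  1.77 -0.28  1.13 -1.9 ]
[0.515, 0.28, 0.345] 180 [ 0.23  0.55 -1.18  1.67  0.53  1.28  0.52]
[0.515, 0.28, 0.345] 90 [-1.31  0.41  0.95  1.77 -0.37  1.15 -0.25]
[0.515, 0.28, 0.345] -90 [ 0.23  0.55 -1.18  1.67  0.53  1.28  2.09]
[0.515, 0.222, 0.2] 0 [-1.11  0.53  0.8   1.96 -0.5   0.85 -1.62]
[0.515, 0.222, 0.2] 180 [ 0.22  0.62 -0.99  1.88  0.61  0.99  0.53]
[0.515, 0.222, 0.2] 90 [-1.08  0.51  0.74  1.96 -0.46  0.84 -0.09]
[0.515, 0.222, 0.2] -90 [-1.35  0.83  1.27  1.98 -0.92  1.08 -2.8 ]
```

View pics/scene1.png

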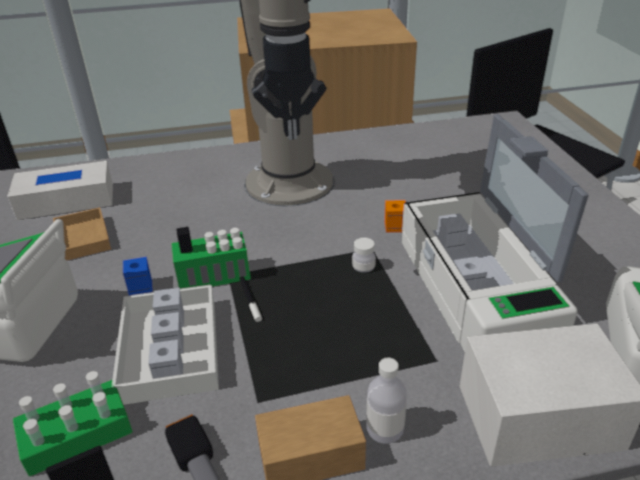

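View pics/top1.png

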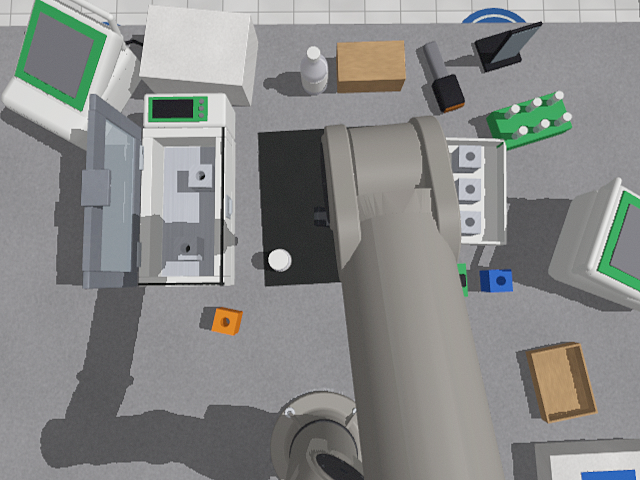

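Scene and top views: three adapters stand in the tray at (470,157), (470,190) and (470,222) in the top view. Two stand in the chamber at (200,176) and (186,248), the rod hangs in the rack, and the jar and marker are untouched. Door next: I go over it and push from behind.

```bash
python3 - <<'E'
from h import *
env.reach([.515,.25,.44],q(180)); print(env.get_state()["qpos"].round(2))
env.movel([.515,.445,.44],velocity=.2); print(env.get_state()["qpos"].round(2))
print(env.movel([.515,.445,.345],velocity=.15,stop_force=8))
print("push",env.movel([.515,.29,.345],velocity=.12,stop_force=25)); s=env.get_state(); print(s["tcp_pos"],s["force"].round(1))
env.dwell(1.0)
p,d=camera("scene"); cv2.imwrite("pics/d1.png",p); print(s["time"])
E
```

```text
[-0.9   0.21  0.41  1.65 -0.09  1.3   1.1 ]
[-1.04  0.42  0.35  1.38 -0.14  1.37  0.88]
False
push False
[0.51480457 0.29096086 0.34484056] [-0.4  1.1 -0.5]
79.8667
```

View pics/d1.png

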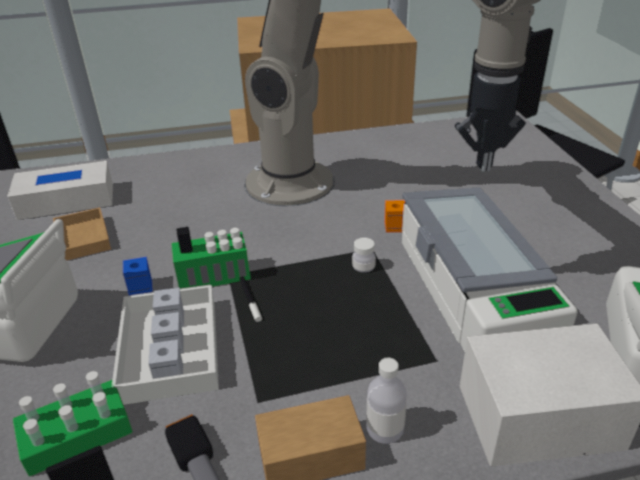

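The door has sunk onto the catch roller. Now push the free edge down, then check by depth.

```bash
python3 - <<'E'
from h import *
env.movel([.515,.222,.27])
print(env.movel([.515,.222,.200],velocity=.05,stop_force=22)); s=env.get_state(); print(s["tcp_pos"].round(4),s["force"].round(1))
env.dwell(.3); env.movel([.515,.222,.30]); env.reach([.48,-.02,.35],q(90))
env.dwell(.3)
for n in("top","scene"):
    p,d=camera(n); W=world(n,d); X,Y,Z=np.moveaxis(W,-1,0); cv2.imwrite(f"pics/f_{n}.png",p)
    for y in(.215,.3,.37):
        m=(d>0)&(abs(Y-y)<.006)&(abs(X-.515)<.14)&(Z>.1)&(Z<.2); print(n,y,np.median(Z[m]).round(4),m.sum())
    print([r for r in rects((d>0)&(Z>.055)&(Z<.075)&(Y<-.2)&(Y>-.42)&(X>.42)&(X<.7),W,0,60)])
    print("rod",rects((d>0)&(Z>.12)&(Z<.14)&(np.hypot(X-.36,Y+.27)<.04),W,0,10,1))
print(env.get_state()["time"])
E
```

```text
True
[0.5147 0.2214 0.2125] [-0.6  0.3  0. ]
top 0.215 0.1391 809
top 0.3 0.1311 804
top 0.37 0.1303 790
[(array([ 0.6292, -0.3192]), array([0.0485, 0.0486]), -2.6, 0.0643, 462), (array([ 0.5566, -0.3168]), array([0.0486, 0.0491]), -2.9, 0.0645, 463), (array([ 0.4851, -0.3142]), array([0.0488, 0.0482]), -1.5, 0.0646, 483)]
rod [(array([ 0.3603, -0.2694]), array([0.0258, 0.0257]), 0.3, 0.1295, 180)]
scene 0.215 0.1395 500
scene 0.3 0.1314 472
scene 0.37 0.1309 470
[(array([ 0.4873, -0.3155]), array([0.0487, 0.0542]), -2.3, 0.0642, 499), (array([ 0.559 , -0.3181]), array([0.0484, 0.0555]), -2.4, 0.0644, 574), (array([ 0.6321, -0.3207]), array([0.0488, 0.0523]), -1.3, 0.0645, 654)]
rod [(array([ 0.3639, -0.2709]), array([0.0252, 0.0303]), -1.4, 0.1287, 134)]
85.3
```

View pics/f_top.png

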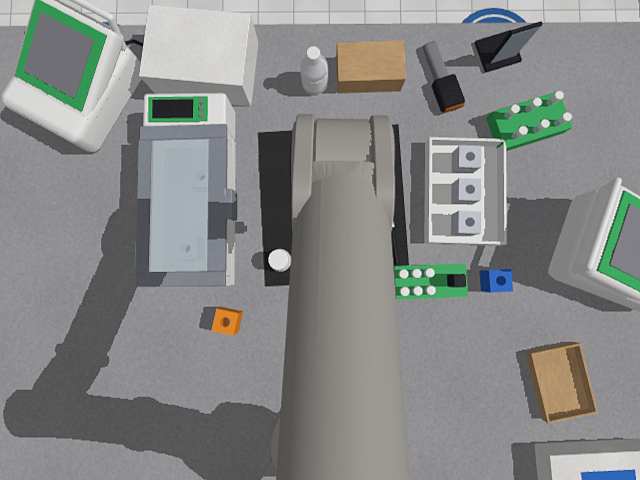

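View pics/f_scene.png

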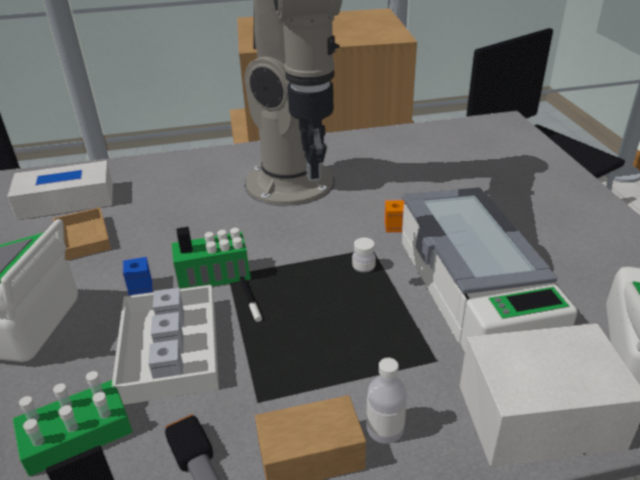

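All the adapters and the rod are in place, but the door is still ajar: z is 0.139 at the free edge against 0.130 shut. The push stopped on an impact spike, so I'll push again more slowly.

```bash
python3 - <<'E'
from h import *
env.reach([.515,.222,.30],q(180)); env.movel([.515,.222,.222])
for z in np.arange(.218,.1985,-.002):
    h=env.movel([.515,.222,z],velocity=.02,stop_force=25); s=env.get_state(); print(round(z,4),h,s["tcp_pos"][2].round(4),s["force"].round(1))
    if s["force"][2]>25 or h: break
env.movel([.515,.222,.30]); env.reach([.48,-.02,.35],q(90)); env.dwell(.3)
for n in("top","scene"):
    p,d=camera(n); W=world(n,d); X,Y,Z=np.moveaxis(W,-1,0)
    for y in(.215,.3,.37):
        m=(d>0)&(abs(Y-y)<.006)&(abs(X-.515)<.14)&(Z>.1)&(Z<.2); print(n,y,np.median(Z[m]).round(4))
print(env.get_state()["time"])
E
```

```text
0.218 False 0.2183 [-0.8 -0.5 -0.5]
0.216 False 0.2159 [-1.2  0.1 -0.2]
0.214 False 0.2138 [ 0.6  0.5 -0.1]
0.212 False 0.2119 [0.5 0.3 0. ]
0.21 False 0.2105 [-1.7 -0.9  5. ]
0.208 False 0.2084 [-0.9 -0.9  4.5]
0.206 False 0.2058 [-0.2 -0.  -0.2]
0.204 False 0.2037 [-0.1  0.1 -1.3]
0.202 False 0.2027 [-2.2 -1.   6.2]
0.2 False 0.2024 [-8.  -3.2 23.4]
top 0.215 0.13
top 0.3 0.1265
top 0.37 0.13
scene 0.215 0.1304
scene 0.3 0.1271
scene 0.37 0.1306
91.95
```

```bash
python3 - <<'E'
from h import *
p,d=camera("top"); W=world("top",d); X,Y,Z=np.moveaxis(W,-1,0)
r=rects((d>0)&(Z>.055)&(Z<.075)&(Y<-.2)&(Y>-.42)&(X>.42)&(X<.7),W,0,60); print(r)
if len(r)==3 and all(max(a[1])<.052 for a in r): print(job.job_done())
E
```

```text
[(array([ 0.6293, -0.3196]), array([0.0485, 0.0488]), -1.7, 0.0645, 465), (array([ 0.5569, -0.3169]), array([0.0488, 0.049 ]), -1.8, 0.0643, 459), (array([ 0.4852, -0.3145]), array([0.0494, 0.0485]), -1.8, 0.0647, 481)]
the job is handed in; nothing more can be done
None
```

Job handed in at about 92 s: adapters 1 and 2 were sound and stand in the chamber, 3, 4 and 5 were bottomless and stand in the tray, the rod hangs in its rack hole, and the door is shut on its catch (measured flat at 130 mm), though the hand-in call returned no verdict.

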